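Put the cleaned blue tile away under the roll-top cover

ROBOT

A 6-joint arm with a two-finger parallel gripper is mounted at the origin on the work surface. World frame = base frame: x ahead of the robot, y to its left, z up, the work surface at z = 0. Lengths are in m, angles in rad, forces in N, time in s.
With the tool pointing down it reaches from about 0.25 to 0.725 m from the base axis. Payload 4 kg.
Tool frame: the origin (TCP) lies at the very end of the fingers, on their centre line; the grasp point (between the pads) lies 19 mm behind it; z points along the fingers, y is the line along which they close (so a half turn about z gives the same grasp; the last joint's range is limited). The gripper opens to 85 mm and grips with 20 to 120 N. Pads are 22 mm wide; open, the fingers measure 114 mm over their backs; the gripper's body (76 mm by 85 mm) begins 54 mm behind the grasp point. The pads swing forward as they close: fully open they stand 13 mm farther back than shut.
Start: joints at [-1.232, 0.241, 0.005, 1.335, 0, 1.571], TCP at [0.166, -0.472, 0.231] pointing down, gripper open.
Joint ranges: [-2.72, 2.72], [-1.05, 1.87], [-1.09, 1.28], [-1.99, 2.15], [-1.42, 1.44], [-3.14, 3.14]. Speed limits (rad/s): [2.79, 2.79, 3.14, 3.14, 3.14, 3.14].

INTERFACE

Orientations are given as a unit quaternion [x, y, z, w].
In Python, from workcell import bot gives the robot as it stands.
- The arm moves only by the tool carry_out, never from a script. Its argument "increments" is one flat list of numbers, 5 for each row, row after row: the finger opening in cm, from 0 to 8.54, then the shift along the tool's x, y, z in cm, then the turn about the tool's z in rad. A call has exactly 5 rows; each row shifts and turns the commanded pose from where the row before left it, along the tool's axes as they then stand; what a row does not reach is not made up. A row lasts 1/8 s, in which the tool goes at most 62.5 mm and 10.7 degrees, less where a joint would pass 70% of its speed; a pose out of reach is approached as far as the arm can. A call with a gripper value outside its range is refused whole. The fingers move at their own pace and stop on an object; the grip force is fixed at half the most. Time passes only in rows, so rows that do not move let the fingers close, or fill a call up. It gives the time, the measured TCP pose, the force, the opening and the grip force at its end, in the units of the state.
- bot.get_obs(): the state, without advancing time (a new reading comes with each control period).
- bot.camera(name): name is "scene" or "top"; returns a dict with "pixels" (400x640x3 uint8, blue, green, red), "range_z" (400x640 float32, m along the optical axis (not along the pixel's ray), 0 where there is no reading), "mtx" (3x3 intrinsics, pixels), "D" ([k1, k2, p1, p2, k3] as OpenCV has them; the pictures are not rectified), "eye" and "attitude" of the camera in the world. Camera axes: x right, y down, z forward; pixel columns grow to the right and rows downward; lengths in m; the calibration is good to about 2 mm. A picture is of the moment at which its call begins.
- bot.job_done(): hands the job in; it is judged then, once.
Trained networks look in a picture, given as the dict that the camera call returned (one of the last four; its "shot" number tells which), for a name from the list of things; names that differ only in an ending like _2 or _b are one class to them, and where a whole thing is asked for, a point or a joint stands for the part that bears it (a point fixed in the world has none). Each returns a list of dicts, best first, with "p" (0 to 1); they miss things now and then, are a little off and sometimes report something else, mostly with a low value. They report only what shows in the picture. A call takes as long as a camera call. They do not tell look-alikes from the thing itself.
- bot.find_in(picture, name): "xyz" ([x, y, z] in m, in the coordinates of the camera as it stood for that picture, good to about 4 mm: the middle of the surface that is visible of it).
- bot.regions_of(picture, name): "mask" (400x640 bool, what is visible of it).
- bot.place_of(picture, name): "xyz" ([x, y, z] in m, in the coordinates of the camera as it stood for that picture, good to about 4 mm: a listed point, or the origin of a listed thing).
The state is a dict: "clock": time; "joint_pos": joint angles; "joint_vel": joint speeds; "tau": joint torques, N m; "eef_pos": TCP position; "tool_rot": TCP orientation; "ft_force": force on the tool from outside, world axes, zero at the start; "ft_torque": the same for the moment, N m; "grip_width": finger opening in m; "grasp_force": force on a finger pad.
Only numpy, scipy, OpenCV 4.12 (cv2) and the standard library are available. Lean on these libraries where they do the work, as an engineer would, in place of code of your own. Each camera call takes 0.05 s, during which the arm holds its last target. There are 200 camera calls.

TASK

Take the blue glazed tile from the work board and lay it gently, flat, on the cork floor of the open roll-top storage case, without dropping it. Then roll the slatted cover with the steel bar fully shut over it and let go. Leave the green tile where it lies.

Things in the scene. Friction and masses are not known exactly. Their poses are not given: they have to be found in the camera images.
- blue_tile: tile to put away: terracotta slab, blue glazed top with white petals, 90 x 48 x 20 mm, about 0.16 kg, lying flat, glaze up, on a fixed pale work board (300 x 300 mm, 8 mm thick) that also carries a green tile and a loose terracotta bowl 72 mm across, 35 mm high. Origin: centre of its underside; x along the 90 mm, y along the 48 mm, z up.
- green_tile: tile of the same form and size with green glaze, on the same board, to be left alone. Origin and axes as for the blue tile.
- case: fixed roll-top case. Origin: centre of its underside, on the table; front (opening) at -x, z up. Grey half-round sides 194 mm high, inside 270 mm wide (y), depth 365 mm (x); front and back walls 60 mm high, inner faces at x = -168, +168. Cork floor 10 mm above the table. While open, x -165 to -30 mm is free from above: lay the tile near x -95, y 0. Cover slats turn about the y axis at radius 180.
- cover_handle (a point): middle of the steel bar (12 mm thick, 120 mm long along the case's y, 37 mm clear of the slats) on the brown slatted cover. It runs on a circle about the case's y axis, at table level: in the case's frame x = -229 cos(a), z = 229 sin(a) mm; a = 31 deg shut against its stop (x -196, z 118), a = 88 to 94 deg at the start (open, on top). Stays where left; needs 2 to 6 N.
Mind the look-alikes: they are no part of the job. Leave any pink or purple look-alike of the blue_tile alone.

How it is judged:
By the outcome, as a careful person would: the job done as asked, in the order asked, and still so for the second after the job is handed in, with the robot touching nothing.
It also fails if it takes over 64 s, if anything falls off the work surface, if the arm or the gripper's body presses on something with over 40 N, if the wrist force passes 120 N, or if a joint passes its speed limit or range.

## Working session

There is one attempt and no reset: what is moved stays moved. The work goes in short steps, Python scripts to look and compute and a tool call to move; the robot and the scene stay as the last step left them, time stands still between calls to the robot, and variables do not carry over. Pictures are saved under pics/ and viewed, at most 10 in all, crops included, and the job is handed in when it is done.

Besides the shell and the picture viewer there is one more tool, called after "Call:" in YAML: its name, and indented under it one key for each argument. carry_out: Moves the arm, as the interface text tells. Its arguments: {"type":"object","properties":{"increments":{"type":"array","items":{"type":"number"}}},"required":["increments"]}

```bash
mkdir -p pics; cat > h.py <<'E'
import numpy as np, cv2
from scipy.spatial.transform import Rotation as R
from workcell import bot
def w(c,p): return R.from_quat(c["attitude"]).apply(np.asarray(p))+np.array(c["eye"])
def px(c,p):
    q=R.from_quat(c["attitude"]).inv().apply(np.asarray(p)-np.array(c["eye"]))
    return cv2.projectPoints(q.reshape(1,3),np.zeros(3),np.zeros(3),np.array(c["mtx"]),np.array(c["D"]))[0].ravel()
def cloud(c,m):
    v,u=np.nonzero(m&(c["range_z"]>0)); z=c["range_z"][v,u]
    n=cv2.undistortPoints(np.stack([u,v],1).astype(np.float64)[:,None],np.array(c["mtx"]),np.array(c["D"]))[:,0]
    return w(c,np.c_[n*z[:,None],z])
E
python3 - <<'E'
from h import *
o=bot.get_obs();print(o["clock"],o["eef_pos"],o["tool_rot"],o["joint_pos"])
ims=[]
for n in("top","scene"):
    c=bot.camera(n);cv2.imwrite(f"pics/{n}0.png",c["pixels"]);print(n,c["attitude"],c["eye"])
    for k in("blue_tile","green_tile","case","cover_handle"):
        for d in bot.place_of(c,k): 
            p=w(c,d["xyz"]);print(k,round(d["p"],2),p.round(3),px(c,p).round())
    for k in("blue_tile","green_tile"):
        for d in bot.regions_of(c,k):
            P=cloud(c,d["mask"]); 
            t=P[P[:,2]>np.median(P[:,2])-.006]
            r=cv2.minAreaRect((t[:,:2]*1000).astype(np.float32)); print("mask",k,round(d["p"],2),len(P),np.median(P,0).round(3),r)
E
```

```text
0.0 [ 0.16595266 -0.47096797  0.23039956] [ 9.85685575e-01  1.68590664e-01 -1.78639582e-04 -1.05027325e-03] [-1.23201726e+00  2.41416173e-01  3.69326908e-03  1.33520414e+00
  1.92389805e-06  1.57077581e+00]
top [-0.70433693  0.70665391 -0.04289467  0.05205563] [ 0.34122555 -0.00481437  1.18626017]
blue_tile 0.83 [ 0.489 -0.093  0.006] [370. 200.]
blue_tile 0.58 [ 0.335  0.073 -0.003] [306. 259.]
green_tile 0.68 [ 0.481 -0.258  0.008] [433. 203.]
case 0.86 [ 0.62   0.225 -0.002] [250. 152.]
cover_handle 0.64 [0.634 0.225 0.228] [230. 122.]
mask blue_tile 0.85 705 [ 0.29  -0.237  0.02 ] ((289.4775695800781, -237.66983032226562), (48.0155029296875, 91.87696075439453), 18.009668350219727)
mask blue_tile 0.75 689 [0.334 0.069 0.02 ] ((334.9656982421875, 69.34170532226562), (89.97901153564453, 48.26542282104492), 30.287565231323242)
mask blue_tile 0.59 613 [ 0.488 -0.097  0.028] ((488.4747619628906, -96.13697052001953), (46.54418182373047, 90.18781280517578), 67.20088958740234)
mask green_tile 0.91 719 [ 0.477 -0.255  0.028] ((477.6996154785156, -257.0970764160156), (90.23754119873047, 50.
[... 312 characters left out ...]
[235. 179.]
case 0.78 [ 0.626  0.228 -0.002] [392. 291.]
cover_handle 0.76 [0.64  0.223 0.227] [403. 278.]
mask blue_tile 0.97 661 [ 0.494 -0.091  0.027] ((491.5632629394531, -92.74960327148438), (47.65841293334961, 89.92259216308594), 66.93839263916016)
mask blue_tile 0.79 579 [0.343 0.073 0.019] ((338.25518798828125, 72.4528579711914), (89.96548461914062, 48.508094787597656), 29.91374969482422)
mask blue_tile 0.56 559 [ 0.297 -0.231  0.019] ((292.1335754394531, -235.05612182617188), (51.186561584472656, 89.82350158691406), 16.77129554748535)
mask green_tile 0.58 641 [ 0.485 -0.253  0.027] ((480.65618896484375, -255.5028839111328), (92.02665710449219, 49.21705627441406), 12.183005332946777)
```

View pics/top0.png

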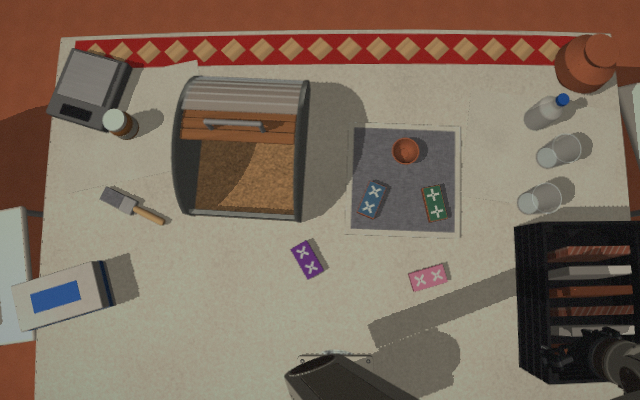

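View pics/scene0.png

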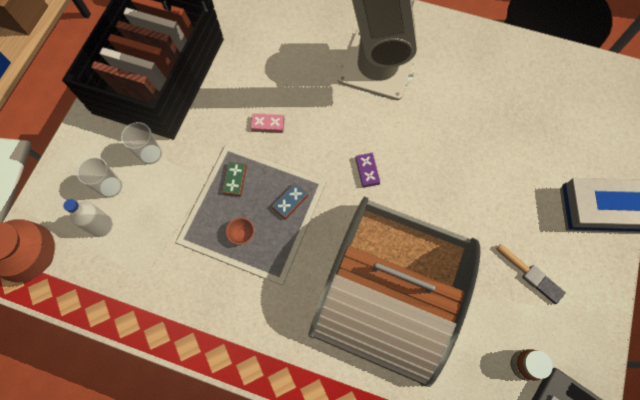

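Candidates in the top view are blue (374,199) on the board, purple (307,260) on the table, pink (428,277) on the table and green (433,203) on the board. I choose the one at (374,199). Next I check it in a crop and measure the yaw angles.

```bash
python3 - <<'E'
from h import *
o=bot.get_obs()
print("tool axes\n",R.from_quat(o["tool_rot"]).as_matrix().round(3))
for n in("top","scene"):
    c=bot.camera(n)
    if n=="top": cv2.imwrite("pics/crop.png",cv2.resize(c["pixels"][100:300,280:480],None,fx=3,fy=3))
    P=cloud(c,c["range_z"]>0)
    def ax(t,name):
        m=np.median(t,0); u=np.linalg.svd(t-t.mean(0),full_matrices=False)[2][0]
        print(n,name,len(t),t.mean(0).round(3),"dir deg",np.degrees(np.arctan2(u[1],u[0])).round(1)%180, t.min(0).round(3),t.max(0).round(3))
    b=P[(np.hypot(P[:,0]-.636,P[:,1]-.224)<.09)&(P[:,2]>.222)]; ax(b,"bar")
    for d in bot.regions_of(c,"cover_handle")[:1]:
        t=cloud(c,d["mask"]);print("cover_handle mask",len(t));
    t=P[(P[:,0]>.4)&(P[:,0]<.54)&(abs(P[:,1]-.225)<.12)&(P[:,2]>.05)&(P[:,2]<.07)]; ax(t,"front wall")
    t=P[(np.hypot(P[:,0]-.49,P[:,1]+.094)<.07)&(P[:,2]>.022)&(P[:,2]<.034)]
    ax(t,"blue"); print(cv2.minAreaRect((t[:,:2]*1000).astype(np.float32)))
    t=P[(abs(P[:,0]-.5)<.15)&(abs(P[:,1]+.2)<.2)&(P[:,2]>.036)&(P[:,2]<.05)]; ax(t,"bowl")
E
```

```text
tool axes
 [[ 0.943  0.332  0.   ]
 [ 0.332 -0.943 -0.   ]
 [-0.     0.    -1.   ]]
top bar 315 [0.632 0.22  0.232] dir deg 87.2 [0.624 0.155 0.222] [0.641 0.286 0.239]
cover_handle mask 3314
top front wall 475 [0.448 0.224 0.059] dir deg 86.5 [0.435 0.107 0.051] [0.461 0.344 0.064]
top blue 644 [ 0.488 -0.096  0.028] dir deg 157.6 [ 0.439 -0.132  0.022] [ 0.539 -0.059  0.034]
((488.1376953125, -96.69911193847656), (47.945526123046875, 90.38398742675781), 67.29925537109375)
top bowl 179 [ 0.616 -0.185  0.041] dir deg 84.7 [ 0.577 -0.217  0.036] [ 0.647 -0.147  0.049]
scene bar 385 [0.636 0.224 0.233] dir deg 86.6 [0.627 0.158 0.224] [0.645 0.289 0.238]
cover_handle mask 4147
scene front wall 528 [0.452 0.228 0.058] dir deg 86.5 [0.438 0.105 0.05 ] [0.464 0.345 0.067]
scene blue 583 [ 0.492 -0.093  0.027] dir deg 157.0 [ 0.444 -0.131  0.022] [ 0.542 -0.055  0.034]
((491.87542724609375, -92.5391616821289), (49.05344772338867, 90.98934173583984), 67.68406677246094)
scene bowl 176 [ 0.609 -0.184  0.041] dir deg 167.7 [ 0.502 -0.254  0.036] [ 0.65  -0.115  0.047]
```

View pics/crop.png

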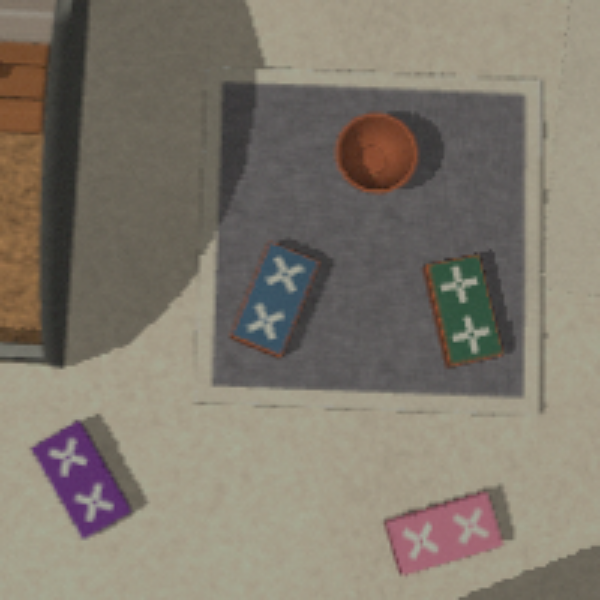

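The crop shows the blue tile with white petals on the board, at crop pixel (278,298), which is (373,199) in the full picture. Purple and pink lie off the board. Next I plan the move to above it.

```bash
cat >> h.py <<'E'
def plan(pos,yaw,n,dirn=None,start=None):
    "rows of tool shift (cm) and turn for a straight move; yaw = world angle of tool x"
    o=bot.get_obs(); p,q=start if start else (np.array(o["eef_pos"]),R.from_quat(o["tool_rot"]))
    y0=np.arctan2(*q.as_matrix()[1::-1,0]); d=(yaw-y0+np.pi)%(2*np.pi)-np.pi
    if dirn and np.sign(d)!=dirn: d+=dirn*2*np.pi
    p=p.copy()
    for i in range(n):
        s=q.inv().apply((np.array(pos)-p)/(n-i)*100).round(1); t=round(-d/n,3)
        p+=q.apply(s)/100; q=q*R.from_euler("z",t); print(*s,t,sep=", ")
    return p,q
E
python3 - <<'E'
from h import *
plan([.490,-.095,.15],2.745,15,1)
E
```

```text
2.9, -1.7, 0.5, -0.16
3.1, -1.2, 0.5, -0.16
3.2, -0.7, 0.5, -0.16
3.3, -0.1, 0.6, -0.16
3.3, 0.4, 0.5, -0.16
3.2, 0.9, 0.6, -0.16
3.0, 1.4, 0.5, -0.16
2.7, 1.9, 0.6, -0.16
2.4, 2.3, 0.5, -0.16
2.0, 2.6, 0.6, -0.16
1.6, 2.9, 0.5, -0.16
1.1, 3.1, 0.6, -0.16
0.5, 3.3, 0.5, -0.16
0.0, 3.3, 0.6, -0.16
-0.4, 3.3, 0.5, -0.16
```

Call:
carry_out:
  increments: [8.5, 2.9, -1.7, 0, -0.16, 8.5, 3.1, -1.2, 0, -0.16, 8.5, 3.2, -0.7, 0, -0.16, 8.5, 3.3, -0.1, 0, -0.16, 8.5, 3.3, 0.4, 0, -0.16]

```text
clock: 1.52
eef_pos: [0.2746, -0.3447, 0.2314]
tool_rot: [0.841, 0.541, 0.0, 0.0]
ft_force: [0.2, -0.5, -0.3]
grip_width: 0.085
grasp_force: 0.0
```

Call:
carry_out:
  increments: [8.5, 3.2, 0.9, 0.5, -0.16, 8.5, 3.0, 1.4, 0.5, -0.16, 8.5, 2.7, 1.9, 0.5, -0.16, 8.5, 2.4, 2.3, 0.5, -0.16, 8.5, 2.0, 2.6, 0.5, -0.16]

```text
clock: 2.15
eef_pos: [0.3828, -0.2195, 0.2063]
tool_rot: [0.564, 0.826, 0.0, 0.0]
ft_force: [-0.6, -0.6, 0.3]
grip_width: 0.0854
grasp_force: 0.0
```

Call:
carry_out:
  increments: [8.5, 1.6, 2.9, 1, -0.16, 8.5, 1.1, 3.1, 1, -0.16, 8.5, 0.5, 3.3, 1, -0.16, 8.5, 0, 3.3, 1, -0.16, 8.5, -0.4, 3.3, 1, -0.16]

```text
clock: 2.78
eef_pos: [0.4906, -0.0937, 0.1561]
tool_rot: [0.197, 0.98, -0.0, 0.0]
ft_force: [0.2, -0.9, 0.6]
grip_width: 0.0845
grasp_force: 0.0
```

```bash
python3 - <<'E'
from h import *
o=bot.get_obs();print(o["clock"],o["eef_pos"],o["joint_pos"],o["ft_force"])
c=bot.camera("scene")
for d in bot.place_of(c,"blue_tile"): print(d["p"],w(c,d["xyz"]))
plan([.490,-.095,.06],2.745,5); plan([.490,-.095,.011],2.745,1)
E
```

```text
2.775 [ 0.4905681  -0.09368592  0.15607321] [-1.88656432e-01  2.85506908e-01 -1.36614765e-01  1.14823590e+00
 -7.52615475e-05  2.08889292e-01] [ 0.18802023 -0.88097221  0.55245139]
0.97 [0.33881565 0.07468087 0.00292244]
0.84 [ 0.49266059 -0.09310081  0.00892783]
0.45 [ 0.62632642  0.22906463 -0.00144372]
-0.0, -0.1, 1.9, -0.0
-0.0, -0.0, 1.9, -0.0
-0.0, -0.1, 1.9, -0.0
-0.0, -0.0, 1.9, -0.0
-0.0, -0.1, 1.9, -0.0
-0.0, -0.3, 14.4, -0.001
```

Call:
carry_out:
  increments: [8.5, 0, 0, 4, 0, 8.5, 0, 0, 4, 0, 8.5, 0, 0, 3, 0, 8.5, 0, 0, 2, 0, 8.5, 0, 0, 1.3, 0]

```text
clock: 3.5
eef_pos: [0.4891, -0.0949, 0.0125]
tool_rot: [0.201, 0.98, -0.0, -0.001]
ft_force: [-0.8, -0.2, -0.1]
grip_width: 0.0852
grasp_force: 0.0
```

Call:
carry_out:
  increments: [6, 0, 0, 0, 0, 3.5, 0, 0, 0, 0, 3.5, 0, 0, 0, 0, 3.5, 0, 0, 0, 0, 3.5, 0, 0, 0, 0]

```text
clock: 4.12
eef_pos: [0.491, -0.0948, 0.0147]
tool_rot: [0.2, 0.98, -0.0, 0.001]
ft_force: [-0.7, 0.4, 6.6]
grip_width: 0.0467
grasp_force: 63.3
```

Call:
carry_out:
  increments: [3.5, 0, 0, -1, 0, 3.5, 0, 0, -2, 0, 3.5, 0, 0, -4, 0, 3.5, 0, 0, -4, 0, 3.5, 0, 0, -4, 0]

```text
clock: 4.75
eef_pos: [0.4892, -0.0943, 0.1647]
tool_rot: [0.2, 0.98, 0.0, -0.0]
ft_force: [0.9, 0.4, -0.5]
grip_width: 0.0466
grasp_force: 62.4
```

Call:
carry_out:
  increments: [3.5, 0, 0, -4, 0, 3.5, 0, 0, -3, 0, 3.5, 0, 0, -2, 0, 3.5, 0, 0, -1, 0, 3.5, 0, 0, 0, 0]

```text
clock: 5.38
eef_pos: [0.4898, -0.0945, 0.2636]
tool_rot: [0.2, 0.98, 0.0, 0.0]
ft_force: [-0.6, -0.4, -1.3]
grip_width: 0.0466
grasp_force: 62.4
```

```bash
python3 - <<'E'
from h import *
o=bot.get_obs();print(o["clock"],o["eef_pos"],o["joint_pos"],o["ft_force"],o["grip_width"])
plan([.528,.228,.255],3.08,10)
c=bot.camera("top");cv2.imwrite("pics/lift.png",c["pixels"][:300,100:500])
for n in ("top","scene"):
  c=bot.camera(n)
  for d in bot.regions_of(c,"blue_tile"):
    P=cloud(c,d["mask"]);print(n,d["p"],np.median(P,0))
E
```

```text
5.375 [ 0.48978542 -0.09447549  0.26359953] [-1.90584497e-01  2.26305399e-01  7.02688023e-02  1.41416747e+00
  5.45658365e-05  2.12205408e-01] [-0.57347379 -0.44219039 -1.34060603] 0.04655371344904225
0.9, 3.1, 0.1, -0.034
0.8, 3.1, 0.1, -0.034
0.7, 3.2, 0.1, -0.034
0.6, 3.2, 0.1, -0.034
0.5, 3.2, 0.1, -0.034
0.4, 3.2, 0.1, -0.034
0.3, 3.3, 0.1, -0.034
0.1, 3.2, 0.1, -0.034
0.0, 3.3, 0.0, -0.034
-0.1, 3.2, 0.1, -0.034
scene 0.85 [0.34121567 0.07178488 0.0191916 ]
scene 0.84 [ 0.51312667 -0.09917149  0.27430446]
```

Call:
carry_out:
  increments: [3.5, 0.9, 3.1, 0, -0.034, 3.5, 0.8, 3.1, 0, -0.034, 3.5, 0.7, 3.2, 0, -0.034, 3.5, 0.6, 3.2, 0, -0.034, 3.5, 0.5, 3.2, 0, -0.034]

```text
clock: 6.25
eef_pos: [0.5083, 0.0674, 0.2626]
tool_rot: [0.116, 0.993, -0.0, -0.001]
ft_force: [-0.6, -0.3, -1.8]
grip_width: 0.046
grasp_force: 62.5
```

Call:
carry_out:
  increments: [3.5, 0.4, 3.2, 0, -0.034, 3.5, 0.3, 3.3, 0, -0.034, 3.5, 0.1, 3.2, 0, -0.034, 3.5, 0, 3.3, 0, -0.034, 3.5, -0.1, 3.2, 0, -0.034]

```text
clock: 6.88
eef_pos: [0.5281, 0.2286, 0.2624]
tool_rot: [0.031, 1.0, -0.0, -0.001]
ft_force: [0.6, 0.8, -0.6]
grip_width: 0.0462
grasp_force: 62.4
```

```bash
python3 - <<'E'
from h import *
c=bot.camera("scene");o=bot.get_obs();print(o["clock"],o["eef_pos"],o["tool_rot"],o["ft_force"],o["grip_width"])
cv2.imwrite("pics/above.png",cv2.resize(c["pixels"][150:400,280:520],None,fx=2.4,fy=2.4))
E
```

```text
6.925 [0.52834873 0.23257173 0.2619752 ] [ 2.86459289e-02  9.99588490e-01  1.36005031e-03 -6.41166721e-04] [ 1.52256991  2.30811187 -1.56154337] 0.04619154557869401
```

View pics/above.png

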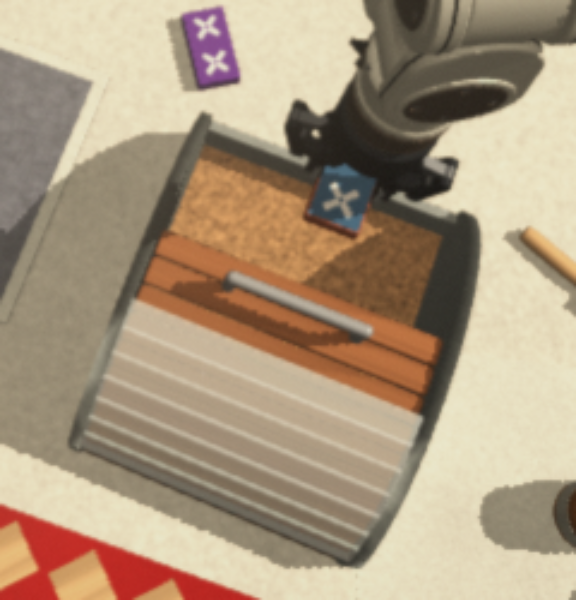

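The tile is held above the cork opening at about (340,200) in the crop. It is aligned with the case and clear of the cover bar at (300,300).

Call:
carry_out:
  increments: [3.5, 0, 0, 3, 0, 3.5, 0, 0, 4, 0, 3.5, 0, 0, 4, 0, 3.5, 0, 0, 4, 0, 3.5, 0, 0, 4, 0]

```text
clock: 7.55
eef_pos: [0.5279, 0.2273, 0.0714]
tool_rot: [0.032, 1.0, -0.0, -0.0]
ft_force: [0.7, 0.0, -1.2]
grip_width: 0.0466
grasp_force: 62.5
```

Call:
carry_out:
  increments: [3.5, 0, 0, 2, 0, 3.5, 0, 0, 1.5, 0, 3.5, 0, 0, 1, 0, 3.5, 0, 0, 0.4, 0, 3.5, 0, 0, 0.1, 0]

```text
clock: 8.18
eef_pos: [0.5287, 0.2278, 0.0237]
tool_rot: [0.031, 1.0, 0.0, 0.0]
ft_force: [-0.0, -0.2, -0.7]
grip_width: 0.0463
grasp_force: 62.4
```

Call:
carry_out:
  increments: [3.5, 0, 0, 0.2, 0, 3.5, 0, 0, 0.1, 0, 3.5, 0, 0, 0.1, 0, 3.5, 0, 0, 0.05, 0, 3.5, 0, 0, 0, 0]

```text
clock: 8.8
eef_pos: [0.5283, 0.2276, 0.0188]
tool_rot: [0.031, 1.0, -0.0, -0.0]
ft_force: [1.3, 0.1, -1.1]
grip_width: 0.0465
grasp_force: 62.4
```

Call:
carry_out:
  increments: [3.5, 0, 0, 0.1, 0, 3.5, 0, 0, 0.1, 0, 3.5, 0, 0, 0.05, 0, 3.5, 0, 0, 0.05, 0, 3.5, 0, 0, 0, 0]

```text
clock: 9.43
eef_pos: [0.5283, 0.2276, 0.0167]
tool_rot: [0.031, 1.0, 0.0, 0.0]
ft_force: [-3.0, -1.5, 5.8]
grip_width: 0.0463
grasp_force: 63.3
```

Contact reads 5.8 N up, so I release.

Call:
carry_out:
  increments: [5, 0, 0, 0, 0, 5.6, 0, 0, 0, 0, 6.5, 0, 0, 0, 0, 7, 0, 0, 0, 0, 7, 0, 0, 0, 0]

```text
clock: 10.05
eef_pos: [0.5283, 0.2276, 0.0157]
tool_rot: [0.031, 1.0, -0.0, -0.0]
ft_force: [-0.2, 0.2, -0.3]
grip_width: 0.07
grasp_force: 0.0
```

Call:
carry_out:
  increments: [7, 0, 0, -1, 0, 7, 0, 0, -2, 0, 7, 0, 0, -4, 0, 7, 0, 0, -4, 0, 7, 0, 0, -4, 0]

```text
clock: 10.68
eef_pos: [0.5283, 0.2276, 0.1679]
tool_rot: [0.031, 1.0, 0.0, 0.0]
ft_force: [0.2, 0.4, -0.5]
grip_width: 0.0701
grasp_force: 0.0
```

Call:
carry_out:
  increments: [7, 0, 0, -4, 0, 7, 0, 0, -4, 0, 7, 0, 0, -4, 0, 7, 0, 0, -3, 0, 7, 0, 0, 0, 0]

```text
clock: 11.3
eef_pos: [0.5294, 0.2281, 0.3196]
tool_rot: [0.031, 1.0, 0.001, 0.003]
ft_force: [0.6, 0.2, -0.6]
grip_width: 0.0702
grasp_force: 0.0
```

```bash
python3 - <<'E'
from h import *
o=bot.get_obs();print(o["clock"],o["eef_pos"],o["joint_pos"])
for n in("top","scene"):
    c=bot.camera(n)
    if n=="scene": cv2.imwrite("pics/laid.png",cv2.resize(c["pixels"][150:400,280:520],None,fx=2.4,fy=2.4))
    for k in("blue_tile","cover_handle"):
        for d in bot.place_of(c,k): print(n,k,d["p"],w(c,d["xyz"]).round(3))
    P=cloud(c,c["range_z"]>0)
    b=P[(np.hypot(P[:,0]-.636,P[:,1]-.224)<.09)&(P[:,2]>.222)];print(len(b),b.mean(0))
# bar: two yaw options
plan([.634,.222,.285],1.51,12)
E
```

```text
11.3 [0.52943319 0.2280598  0.31956153] [ 4.06745839e-01  3.79956064e-01  4.25043400e-01  1.60880353e+00
 -8.94977680e-06  4.69566451e-01]
top blue_tile 0.95 [ 0.335  0.074 -0.003]
top blue_tile 0.68 [0.525 0.228 0.005]
top blue_tile 0.62 [ 0.287 -0.235 -0.003]
top cover_handle 0.63 [0.635 0.222 0.227]
1177 [0.57913939 0.20700171 0.59480216]
scene blue_tile 0.8 [0.532 0.228 0.009]
scene blue_tile 0.78 [ 0.288 -0.233 -0.003]
scene blue_tile 0.68 [ 0.338  0.072 -0.001]
scene cover_handle 0.68 [0.637 0.222 0.226]
6681 [0.56965607 0.22464021 0.64079874]
-0.9, 0.0, 0.2, 0.131
-0.9, 0.1, 0.2, 0.131
-0.9, 0.2, 0.3, 0.131
-0.8, 0.4, 0.2, 0.131
-0.8, 0.5, 0.3, 0.131
-0.7, 0.5, 0.2, 0.131
-0.6, 0.6, 0.3, 0.131
-0.5, 0.7, 0.2, 0.131
-0.4, 0.8, 0.3, 0.131
-0.3, 0.8, 0.2, 0.131
-0.2, 0.9, 0.3, 0.131
-0.1, 0.8, 0.2, 0.131
```

View pics/laid.png

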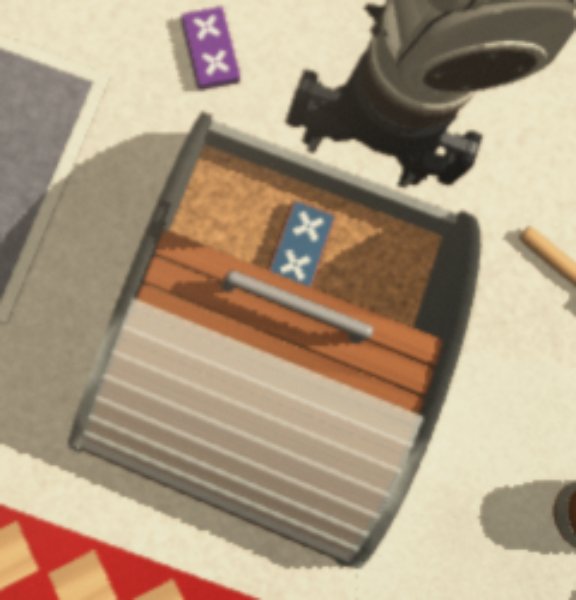

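The tile lies flat on the cork at (300,243), and the bar at (300,305) hasn't moved. Now to the bar.

```bash
python3 - <<'E'
from h import *
plan([.635,.222,.285],1.51,10)
E
```

```text
-1.1, 0.0, 0.3, 0.157
-1.1, 0.2, 0.3, 0.157
-1.0, 0.3, 0.3, 0.157
-0.9, 0.5, 0.3, 0.157
-0.9, 0.6, 0.3, 0.157
-0.7, 0.8, 0.3, 0.157
-0.6, 0.9, 0.3, 0.157
-0.5, 1.0, 0.3, 0.157
-0.3, 1.0, 0.3, 0.157
-0.2, 1.1, 0.2, 0.157
```

Call:
carry_out:
  increments: [7, -1.1, 0, 0.3, 0.157, 7, -1.1, 0.2, 0.3, 0.157, 7, -1.0, 0.3, 0.3, 0.157, 7, -0.9, 0.5, 0.3, 0.157, 7, -0.9, 0.6, 0.3, 0.157]

```text
clock: 12.22
eef_pos: [0.5819, 0.224, 0.2995]
tool_rot: [0.414, 0.91, -0.001, -0.001]
ft_force: [-1.1, -0.7, 0.9]
grip_width: 0.0703
grasp_force: 0.0
```

Call:
carry_out:
  increments: [6, -0.7, 0.8, 0.3, 0.157, 6, -0.6, 0.9, 0.3, 0.157, 6, -0.5, 1.0, 0.3, 0.157, 6, -0.3, 1.0, 0.3, 0.157, 6, -0.2, 1.1, 0.2, 0.157]

```text
clock: 12.85
eef_pos: [0.636, 0.2219, 0.2853]
tool_rot: [0.73, 0.683, -0.001, -0.001]
ft_force: [0.0, -0.1, -0.2]
grip_width: 0.0599
grasp_force: 0.0
```

Call:
carry_out:
  increments: [5, 0, 0, 1, 0, 5, 0, 0, 1.5, 0, 5, 0, 0, 2, 0, 5, 0, 0, 1.5, 0, 5, 0, 0, 1, 0]

```text
clock: 13.48
eef_pos: [0.6349, 0.2218, 0.2149]
tool_rot: [0.728, 0.686, -0.001, -0.001]
ft_force: [-0.5, -0.2, -0.1]
grip_width: 0.05
grasp_force: 0.0
```

Call:
carry_out:
  increments: [3, 0, 0, 0, 0, 2, 0, 0, 0, 0, 0.8, 0, 0, 0, 0, 0.8, 0, 0, 0, 0, 0.8, 0, 0, 0, 0]

```text
clock: 14.1
eef_pos: [0.6364, 0.2222, 0.2178]
tool_rot: [0.729, 0.685, 0.001, 0.0]
ft_force: [-1.3, -0.2, 3.7]
grip_width: 0.0093
grasp_force: 58.7
```

```bash
python3 - <<'E'
from h import *
o=bot.get_obs();print(o["eef_pos"],o["grip_width"],o["ft_force"])
# arc in case frame: bar at x=-229cos a ; start from case x of the bar about +0.011
a0=np.arccos(-(.635-.623)/.229); a=np.linspace(a0,np.radians(31),26)
x=-22.9*np.cos(a);z=22.9*np.sin(a);print(np.degrees(a0)); print(np.c_[np.diff(x),-np.diff(z)].round(1).tolist())
E
```

```text
[0.63638266 0.22215327 0.21782654] 0.009341953374838917 [-1.31166094 -0.1989927   3.73488464]
93.00377469654832
[[-1.0, -0.0], [-1.0, 0.0], [-1.0, 0.1], [-1.0, 0.1], [-1.0, 0.1], [-1.0, 0.2], [-1.0, 0.2], [-1.0, 0.3], [-0.9, 0.3], [-0.9, 0.3], [-0.9, 0.4], [-0.9, 0.4], [-0.9, 0.5], [-0.9, 0.5], [-0.8, 0.5], [-0.8, 0.6], [-0.8, 0.6], [-0.8, 0.6], [-0.7, 0.7], [-0.7, 0.7], [-0.7, 0.7], [-0.6, 0.8], [-0.6, 0.8], [-0.6, 0.8], [-0.5, 0.8]]
```

The bar is held, so I follow the arc.

Call:
carry_out:
  increments: [0.8, 0, -1, 0, 0, 0.8, 0, -1, 0, 0, 0.8, 0, -1, 0.1, 0, 0.8, 0, -1, 0.1, 0, 0.8, 0, -1, 0.1, 0]

```text
clock: 14.72
eef_pos: [0.5892, 0.2251, 0.2164]
tool_rot: [0.729, 0.685, 0.004, 0.003]
ft_force: [4.8, -0.8, 3.2]
grip_width: 0.0094
grasp_force: 59.2
```

Call:
carry_out:
  increments: [0.8, 0, -1, 0.2, 0, 0.8, 0, -1, 0.2, 0, 0.8, 0, -1, 0.3, 0, 0.8, 0, -0.9, 0.3, 0, 0.8, 0, -0.9, 0.3, 0]

```text
clock: 15.35
eef_pos: [0.5405, 0.2281, 0.203]
tool_rot: [0.729, 0.685, 0.003, 0.002]
ft_force: [5.1, -1.5, 5.2]
grip_width: 0.0096
grasp_force: 60.9
```

Forces are low, so I continue.

Call:
carry_out:
  increments: [0.8, 0, -0.9, 0.4, 0, 0.8, 0, -0.9, 0.4, 0, 0.8, 0, -0.9, 0.5, 0, 0.8, 0, -0.9, 0.5, 0, 0.8, 0, -0.8, 0.5, 0]

```text
clock: 15.98
eef_pos: [0.4946, 0.2309, 0.1774]
tool_rot: [0.729, 0.685, 0.001, 0.001]
ft_force: [6.1, 0.2, 1.2]
grip_width: 0.0095
grasp_force: 62.3
```

Call:
carry_out:
  increments: [0.8, 0, -0.8, 0.6, 0, 0.8, 0, -0.8, 0.6, 0, 0.8, 0, -0.8, 0.6, 0, 0.8, 0, -0.7, 0.7, 0, 0.8, 0, -0.7, 0.7, 0]

```text
clock: 16.6
eef_pos: [0.4558, 0.2333, 0.1453]
tool_rot: [0.729, 0.685, -0.0, -0.0]
ft_force: [4.6, 1.1, 0.1]
grip_width: 0.0094
grasp_force: 60.0
```

```bash
python3 - <<'E'
from h import *
o=bot.get_obs();print(o["eef_pos"],o["grip_width"],o["ft_force"])
d=np.array(o["eef_pos"])-[.623,.222,-.0115]
c=np.array([np.cos(.061),-np.sin(.061)])
xc=d[:2]@c; print("case x,z of bar",xc,d[2],np.hypot(xc,d[2]),np.degrees(np.arctan2(d[2],-xc)))
E
```

```text
[0.45576538 0.23331546 0.14528357] 0.009428704469756922 [4.55857279 1.05525655 0.10719584]
case x,z of bar -0.16761339243774032 0.1567835710964928 0.22951108358913072 43.08792079503241
```

Call:
carry_out:
  increments: [0.8, 0, -0.7, 0.7, 0, 0.8, 0, -0.6, 0.8, 0, 0.8, 0, -0.6, 0.8, 0, 0.8, 0, -0.5, 0.8, 0, 0.8, 0, -0.4, 0.6, 0]

```text
clock: 17.23
eef_pos: [0.4281, 0.2349, 0.1081]
tool_rot: [0.729, 0.685, -0.0, 0.0]
ft_force: [4.8, 0.5, 19.5]
grip_width: 0.0093
grasp_force: 63.2
```

Call:
carry_out:
  increments: [0.8, 0, -0.2, 0.3, 0, 0.8, 0, -0.2, 0.3, 0, 0.8, 0, -0.1, 0.2, 0, 0.8, 0, 0, 0, 0, 0.8, 0, 0, 0, 0]

```text
clock: 17.85
eef_pos: [0.4283, 0.235, 0.1079]
tool_rot: [0.729, 0.684, 0.005, 0.004]
ft_force: [-0.9, -10.2, 39.6]
grip_width: 0.0092
grasp_force: 64.5
```

```bash
python3 - <<'E'
from h import *
o=bot.get_obs();print(o["eef_pos"],o["grip_width"],o["ft_force"])
d=np.array(o["eef_pos"])-[.623,.222,-.0115]
c=np.array([np.cos(.061),-np.sin(.061)])
xc=d[:2]@c; print("case x,z of bar",xc,d[2],np.hypot(xc,d[2]),np.degrees(np.arctan2(d[2],-xc)))
E
```

```text
[0.42828756 0.23503604 0.10786512] 0.009214179543806282 [ -0.89481481 -10.23500075  39.55543106]
case x,z of bar -0.19514499946635616 0.11936512363940416 0.22875664702511792 31.453041739716745
```

The bar is at its stop, a ≈ 31°, with 40 N pushing back. I ease off and open.

Call:
carry_out:
  increments: [0.8, 0, 0.2, -0.4, 0, 2, 0, 0, 0, 0, 3.6, 0, 0, 0, 0, 3.6, 0, 0, 0, 0, 3.6, 0, 0, 0, 0]

```text
clock: 18.48
eef_pos: [0.4246, 0.2349, 0.1039]
tool_rot: [0.729, 0.685, -0.001, -0.0]
ft_force: [-0.2, -0.2, -0.5]
grip_width: 0.036
grasp_force: 0.0
```

Call:
carry_out:
  increments: [3.6, 0, 0, -1, 0, 3.6, 0, 0, -2, 0, 3.6, 0, 0, -3, 0, 3.6, 0, 0, -4, 0, 3.6, 0, 0, -4, 0]

```text
clock: 19.1
eef_pos: [0.4253, 0.2351, 0.2467]
tool_rot: [0.729, 0.685, 0.0, -0.0]
ft_force: [1.0, -0.0, -0.4]
grip_width: 0.036
grasp_force: 0.0
```

Call:
carry_out:
  increments: [3.6, 0, -2, -2, 0, 3.6, 0, -4, 0, 0, 3.6, 0, -4, 0, 0, 3.6, 0, -2, 0, 0, 3.6, 0, 0, 0, 0]

```text
clock: 19.73
eef_pos: [0.3053, 0.2428, 0.2655]
tool_rot: [0.728, 0.685, 0.001, 0.0]
ft_force: [0.3, -0.7, -1.1]
grip_width: 0.036
grasp_force: 0.0
```

```bash
python3 - <<'E'
from h import *
for n in("top","scene"):
    c=bot.camera(n);cv2.imwrite(f"pics/end_{n}.png",c["pixels"])
    for d in bot.place_of(c,"cover_handle"):
        p=w(c,d["xyz"]);q=p-[.623,.222,0];print(n,d["p"],p.round(3),"a",np.degrees(np.arctan2(q[2],-(q[0]*np.cos(.061)-q[1]*np.sin(.061)))))
    for d in bot.place_of(c,"green_tile"): print("green",d["p"],w(c,d["xyz"]).round(3))
print(bot.get_obs()["clock"],bot.get_obs()["ft_force"])
E
```

```text
top 0.57 [0.428 0.235 0.118] a 31.284425036823748
green 0.69 [ 0.481 -0.255  0.009]
scene 0.88 [0.43  0.237 0.116] a 30.877822376407465
green 0.62 [ 0.478 -0.256  0.007]
20.025 [-0.09175749  0.13242368 -0.19460461]
```

View pics/end_scene.png

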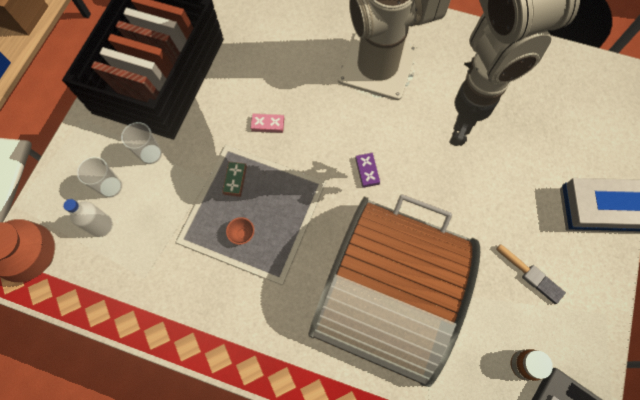

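The cover is shut with the bar at (423,210), the green tile at (235,180) hasn't moved, and the gripper is clear at (458,135).

```bash
python3 -c "
from workcell import bot
print(bot.job_done())"
```

```text
the job is handed in; nothing more can be done
None
```

The blue tile lies flat on the cork floor of the case, the cover is shut against its stop (about 31°) and released, the green tile is where it was, and the job was handed in at about 20 s; no verdict came back.

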